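Blank off a pump outlet with a cam-lever cap

ROBOT

A 7-joint arm with a two-finger parallel gripper is mounted at the origin on the work surface. World frame = base frame: x ahead of the robot, y to its left, z up, the work surface at z = 0. Lengths are in m, angles in rad, forces in N, time in s.
With the tool pointing down it reaches from about 0.425 to 0.925 m from the base axis. Payload 6.8 kg.
Tool frame: the origin (TCP) lies on the centre line of the jaws, within the pads' length; the fingertips stand bot.tip_reach ahead of it and the grasp point (between the pads) lies 3 mm ahead of it (bot.tip_reach is the distance from the TCP to the fingertips, in m); z points along the fingers, y is the line along which they close (so a half turn about z gives the same grasp; the last joint's range is limited). The gripper opens to 85 mm and grips with 20 to 120 N. Pads are 22 mm wide; open, the fingers measure 114 mm over their backs; the gripper's body (76 mm by 85 mm) begins 54 mm behind the grasp point. The pads swing forward as they close: fully open they stand 13 mm farther back than shut.
Start: joints at [-1.31, 0.477, 0.022, 1.555, -0.011, 1.109, -0.083], TCP at [0.243, 0.63, 0.232] pointing down, gripper open.
Joint ranges: [-2.96, 2.96], [-0.34, 2.1], [-1.41, 1.46], [0.24, 2.44], [-1.37, 4.51], [0.17, 1.92], [-2.96, 2.96]. Speed limits (rad/s): [2.39, 2.39, 3.14, 3.14, 3.14, 3.14, 3.14].

INTERFACE

Orientations are given as a unit quaternion [w, x, y, z].
In Python, from station import bot gives the robot as it stands.
- The arm moves only by the tool jog_arm, never from a script. Its argument "deltas" is a list of rows, each a list of 7 numbers: the shift along the world's x, y, z in m, then the turn, a rotation vector about the world's x, y, z in rad, then the opening, from 0 (shut) to 1 (fully open). In form: [[x, y, z, rx, ry, rz, grip], ...]. A call has 1 to 10 rows; each row shifts and turns the commanded pose from where the row before left it; what a row does not reach is not made up. A row lasts 1/10 s, in which the tool goes at most 50 mm and 8.59 degrees, less where a joint would pass 70% of its speed; a pose out of reach is approached as far as the arm can. A call with a gripper value outside its range is refused whole. The fingers move at their own pace and stop on an object; "newtons" is the grip in N (left out, the last holds). Time passes only in rows, so rows that do not move let the fingers close. It gives the time, the measured TCP pose, the force, the opening and the grip force at its end, in the units of the state.
- bot.get_obs(): the state, without advancing time (a new reading comes with each control period).
- bot.read_camera(name): name is "scene" or "top" or "wrist"; returns a dict with "img" (480x640x3 uint8, red, green, blue), "K" (3x3 intrinsics, pixels), "dist_coeffs" ([k1, k2, p1, p2, k3] as OpenCV has them; the pictures are not rectified), "eye" and "attitude" of the camera in the world. Camera axes: x right, y down, z forward; pixel columns grow to the right and rows downward; lengths in m; the calibration is good to about 2 mm. A picture is of the moment at which its call begins. There is no depth.
- bot.hand_in(): hands the job in; it is judged then, once.
The state is a dict: "t": time; "q": joint angles; "joint_vel": joint speeds; "joint_torque": joint torques, N m; "eef_pos": TCP position; "tool_rot": TCP orientation; "contact_force": force on the tool from outside, world axes, zero at the start; "torque": the same for the moment, N m; "gripper_width": opening from 0.0 (shut) to 1.0 (fully open); "grasp_force": force on a finger pad.
Only numpy, scipy, OpenCV 4.12 (cv2) and the standard library are available. Lean on these libraries where they do the work, as an engineer would, in place of code of your own. Each camera call takes 0.05 s, during which the arm holds its last target. There are 200 camera calls.

TASK

The second-hand water pump on the bench is to be stored with its outlet closed: put the loose aluminium lever cap over the pump's upright grooved outlet and push it fully home, both levers still raised. Then swing its two cam levers fully down, one after the other, and let go. Use a gentle hand throughout, never leaning hard on the outlet, and leave the mug, the jar and the wrench where they are.

Things in the scene. Friction and masses are not known exactly. Their poses are not given: they have to be found in the camera images.
- adaptor_top (a point): Centre of the top face of the pump's outlet adaptor, an upright aluminium spigot of 44 mm diameter, 215 mm above the bench; z up. Below this point: lip 12 mm high (top edge chamfered 3.5 mm at 45 degrees), groove 18.5 mm high and 32 mm diameter, then 44 mm diameter down to 76 mm, then a thinner neck down to the pump's body 101 mm below.
- seal_top (a point): Centre of the top of the black rubber seal, 31 mm diameter, standing 8 mm proud of the adaptor's top face at the start. No spring: it yields downward under about 16 N, resists all the way and stays where pushed. Pushed flush, the cap meets the hard lip.
- pump: The water pump that carries the adaptor, fixed to the bench, 340 mm long, 150 mm wide; origin on the bench right under the adaptor's axis. Its motor (top 130 mm above the bench) lies on its +x side; x is turned up to 0.4 rad from world x.
- cap_lug (a point): Centre of the grip lug on top of the loose cap; z up. Lug 26 mm along x, 24 mm along y, 18 mm high, rising from the cap's flat top 9 mm below this point. Cap: aluminium cup, mouth down, standing on the bench at the start, 62 mm outside and 45.5 mm inside diameter, mouth 56.5 mm below this point. Cam levers on its +y and -y sides. Weighs 0.3 to 0.5 kg.
- cap_seat (a point): Centre of the inner ceiling of the cap, on its axis, 15 mm below the lug's centre and 41.5 mm above the mouth. Fully home, this point coincides with adaptor_top.
- lever_l (a joint): Cam lever on the cap's +y side, flat steel bar 16 x 6 mm reaching 74 mm from its hinge. Hinge 32.5 mm below the lug's centre, 28 mm out along +y, axis along x. Radians: 0 = points outward, 0.30 rad above level (where it starts, within 0.25); grows as it swings down; hard stop at 1.55 = fully down. Stiff hinge (0.12 N m), stays where left; its cam enters the groove.
- lever_r (a joint): Cam lever on the cap's -y side, mirror image of lever_l, same joint values. Either lever, leaned on once it is at its stop, tips and wedges the cap on the outlet, which then takes several times the force of the hand; 3 to 8 N at the bar is plenty.
- lever_l_pad (a point): Centre of the end pad of lever_l (24 mm wide, 7 mm thick), 67 mm from its hinge.
- lever_r_pad (a point): Centre of the end pad of lever_r, 67 mm from its hinge.
- mug: White ceramic mug, 76 mm diameter, 90 mm high, handle on its +y side; bystander. Origin under its centre.
- jar: Closed glass jar, 70 mm diameter, 90 mm high; bystander. Origin under its centre.
- wrench: Steel wrench, 180 mm long, lying along its x axis; bystander. Origin at the middle of its underside.
Things that resemble listed ones, but are neither listed nor needed, are in the scene too. Of the things shaped like the part that bears cap_lug, the aluminium one is meant.

How it is judged:
On the way, in this order (a step that is already met when the one before it is completed fails the run):
1. the cap is pushed fully home on the adaptor with both levers still up (z of cap_seat in the frame of adaptor_top between -0.003 and 0.0015 m and horizontal distance between cap_seat and adaptor_top below 0.003 m and angle between cap_seat's own z axis and vertical below 0.06 rad and value of joint each of lever_l, lever_r below 0.6 rad), for 0.2 s.
2. one lever is swung fully down while the other is still up, the cap staying home (z of cap_seat in the frame of adaptor_top between -0.003 and 0.0015 m and horizontal distance between cap_seat and adaptor_top below 0.003 m and angle between cap_seat's own z axis and vertical below 0.06 rad and ((value of joint lever_l above 1.47 rad and value of joint lever_r below 0.6 rad) or (value of joint lever_r above 1.47 rad and value of joint lever_l below 0.6 rad))), for 0.1 s.
3. both levers are fully down (z of cap_seat in the frame of adaptor_top between -0.003 and 0.0015 m and horizontal distance between cap_seat and adaptor_top below 0.003 m and angle between cap_seat's own z axis and vertical below 0.06 rad and value of joint each of lever_l, lever_r above 1.47 rad), for 0.1 s.
At the end, for the whole second after the job is handed in: The cap sits upright on the pump's adaptor (axis within 3 mm, tilt under 0.06 rad), fully home (its inner ceiling less than 1.5 mm above the adaptor's top), and both levers are fully down (beyond 1.47 rad of 1.55) (all of step 3); the robot touches nothing.
It fails at once if the pump or its outlet is loaded with more than 65 N, all its contacts added up, while both levers are still up (contact force between pump and anything else above 65 N and value of joint each of lever_l, lever_r below 0.6 rad).
It fails at once if the pump or its outlet takes more than 80 N, all its contacts added up, while the levers are swung (contact force between pump and anything else above 80 N).
It fails at once if a bystander (mug, jar or wrench) is shifted by more than 20 mm (distance of any of mug, jar, wrench from where it was at the start of the episode above 0.02 m).
It also fails if it takes over 72 s, if anything falls off the work surface, if the arm or the gripper's body presses on something with over 40 N, if the wrist force passes 120 N, or if a joint passes its speed limit or range.

## Working session

There is one attempt and no reset: what is moved stays moved. The work goes in short steps, Python scripts to look and compute and a tool call to move; the robot and the scene stay as the last step left them, time stands still between calls to the robot, and variables do not carry over. Pictures are saved under pics/ and viewed, at most 10 in all, crops included, and the job is handed in when it is done.

Besides the shell and the picture viewer there is one more tool, called after "Call:" by a JSON object that holds its "fn" and its "kwargs". jog_arm: Moves the arm, as the interface text tells. Its arguments: {"type":"object","properties":{"deltas":{"type":"array"},"newtons":{"type":"number"}},"required":["deltas"]}

```bash
mkdir -p pics; ls; cat > h.py <<'E'
from station import bot
import numpy as np, cv2
from scipy.spatial.transform import Rotation as R
def snap(n,f):
    c=bot.read_camera(n); cv2.imwrite('pics/'+f+'.png',c['img'][:,:,::-1]); 
    np.savez('pics/'+f+'.npz',**{k:np.array(c[k]) for k in c}); return c
def load(f): return dict(np.load('pics/'+f+'.npz'))
def rot(c):
    a=np.array(c['attitude']); 
    return a if a.shape==(3,3) else R.from_quat(a,scalar_first=True).as_matrix()
def ray(c,uv):
    p=cv2.undistortPoints(np.array([[uv]],float),c['K'],c['dist_coeffs'])[0,0]
    return np.array(c['eye']), rot(c)@np.array([p[0],p[1],1])
def onz(c,uv,z):
    e,d=ray(c,uv); return e+d*(z-e[2])/d[2]
def proj(c,P):
    Rm=rot(c).T; P=np.atleast_2d(P).astype(float)
    return cv2.projectPoints(P,cv2.Rodrigues(Rm)[0],-Rm@np.array(c['eye']),c['K'],c['dist_coeffs'])[0][:,0]
def tri(obs):
    A=np.zeros((3,3));b=np.zeros(3)
    for c,uv in obs:
        e,d=ray(c,uv);d/=np.linalg.norm(d);M=np.eye(3)-np.outer(d,d);A+=M;b+=M@e
    return np.linalg.solve(A,b)
E
python3 - <<'E'
from h import *
for n in('scene','top'):
    c=snap(n,n+'0'); print(n,c['eye'],c['attitude'],c['K'])
o=bot.get_obs();print(o, bot.tip_reach)
E
```

```text
pics
scene [0.95220969 0.71741023 1.15094792] [-0.09632221  0.23256427  0.90734383 -0.33669431] [[519.92113438   0.         317.1994855 ]
 [  0.         519.92113438 234.80007324]
 [  0.           0.           1.        ]]
top [0.33116855 0.02034517 1.48199939] [-0.05083461  0.71568843 -0.69388922  0.06102182] [[522.5129167    0.         308.48737572]
 [  0.         522.5129167  234.93779072]
 [  0.           0.           1.        ]]
{'t': 0.1, 'q': array([-1.31008209,  0.47769266,  0.02233928,  1.55629544, -0.01151439,
        1.10930147, -0.08313006]), 'joint_vel': array([-9.90990881e-04, -2.22924338e-05,  1.07965005e-03, -1.41926880e-03,
        4.85942828e-04,  1.71013802e-04, -2.82696596e-04]), 'joint_torque': array([ 4.79467475e-03, -5.97764039e+01,  1.61394093e+00, -2.81954849e+01,
        1.28657019e-02,  4.94382286e-03,  8.18118053e-06]), 'eef_pos': array([0.24316436, 0.62914022, 0.23126361]), 'tool_rot': array([-9.53995725e-05,  1.83370006e-01,  9.83043654e-01, -7.78704509e-04]), 'contact_force': array([ 0.1902451 , -0.31500155, -0.18042258]), 'torque': array([ 0.03243762, -0.06862964, -0.0081107 ]), 'grasp_force': 0.0, 'gripper_width': 0.9989182726353479} 0.022
```

View pics/scene0.png

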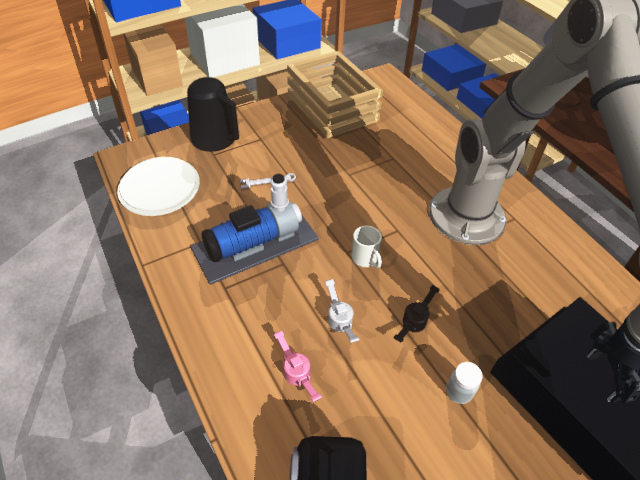

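View pics/top0.png

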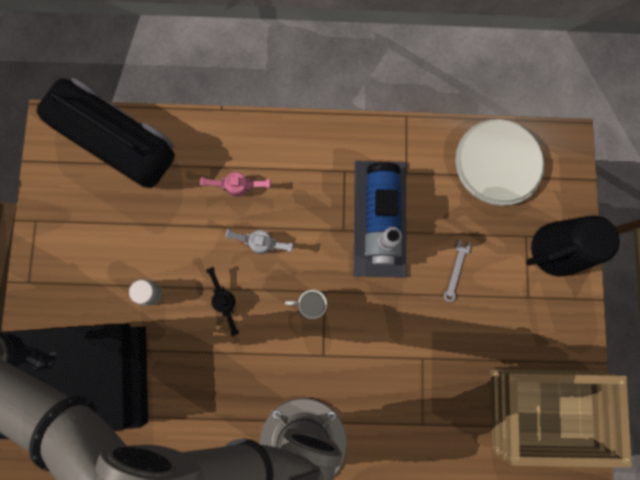

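The aluminium cap is at scene (341,315) and top (260,241). The outlet is at scene (279,180) and top (392,236). The pink and black caps are decoys. I'll enlarge these spots next.

```bash
python3 - <<'E'
from h import *
def crop(f,u,v,s=5,w=400,h=300):
    i=cv2.imread('pics/'+f+'.png')[v:v+h//s,u:u+w//s]
    i=cv2.resize(i,(w,h),interpolation=cv2.INTER_CUBIC)
    for k in range(0,w//s,10): cv2.line(i,(k*s,0),(k*s,6),(0,255,255),1)
    for k in range(0,h//s,10): cv2.line(i,(0,k*s),(6,k*s),(0,255,255),1)
    return i
a=np.hstack([crop('scene0',300,280),crop('scene0',240,160)])
b=np.hstack([crop('top0',220,215),crop('top0',350,210)])
cv2.imwrite('pics/m0.png',np.vstack([a,b]))
E
```

```text
(no output)
```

View pics/m0.png

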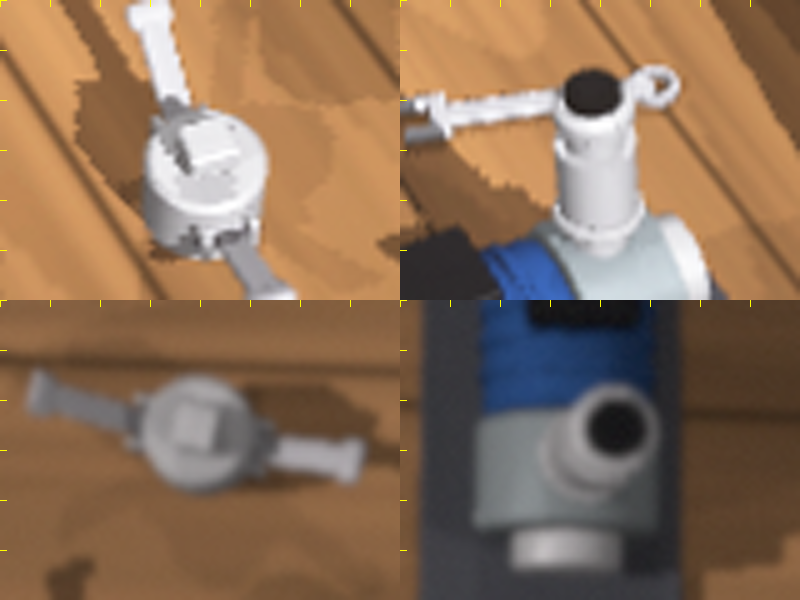

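Readings, with pixels mapped back from the crops:

| Point | scene | top |
|---|---|---|
| seal top | (278.6,178.6) | (393,235.6) |
| lug top | (343,308) | (259.8,240) |
| left pad | – | (228.4,233.4) |
| right pad | – | (290,247) |

```bash
python3 - <<'E'
from h import *
s=load('scene0');t=load('top0')
print('seal tri',tri([(s,(278.6,178.6)),(t,(393,235.6))]), onz(s,(278.6,178.6),.223),onz(t,(393,235.6),.223))
print('lug top tri',tri([(s,(343,308)),(t,(259.8,240))]),onz(s,(343,308),.0655),onz(t,(259.8,240),.0655))
a=onz(t,(228.4,233.4),.048);b=onz(t,(290,247),.048);print(a,b,np.linalg.norm(a-b),np.arctan2(*(b-a)[[1,0]]))
print('mug',onz(t,(312,305),.09),'jar',onz(t,(142,292),.09),'wrench',onz(t,(463,245),0.01),onz(t,(450,297),0.01))
print('motor',onz(t,(383,170),.13),'black',onz(t,(222,300),.06),'pink',onz(t,(234,184),.06))
print(R.from_quat(bot.get_obs()['tool_rot'],scalar_first=True).as_matrix())
E
```

```text
seal tri [ 0.53745901 -0.20187547  0.21818468] [ 0.53889149 -0.19627543  0.223     ] [ 0.53753053 -0.20168804  0.223     ]
lug top tri [0.5372757  0.13858149 0.06185033] [0.53616544 0.14286038 0.0655    ] [0.53935271 0.13605645 0.0655    ]
[0.55762598 0.22529831 0.048     ] [0.52503574 0.05318002 0.048     ] 0.17517656757439876 -1.7579288387510617
mug [ 0.36664837 -0.01128923  0.09      ] jar [0.38689386 0.43891522 0.09      ] wrench [ 0.55167168 -0.4405488   0.01      ] [ 0.40244513 -0.40119633  0.01      ]
motor [ 0.73009995 -0.19052425  0.13      ] black [0.37340662 0.23110353 0.06      ] pink [0.6959189  0.21551242 0.06      ]
[[-9.32750864e-01  3.60521293e-01 -4.73145990e-04]
 [ 3.60521590e-01  9.32749669e-01 -1.49601421e-03]
 [-9.80182121e-05 -1.56598789e-03 -9.99998769e-01]]
```

Call:
{"fn": "jog_arm", "kwargs": {"deltas": [[0.0148,-0.0245,0,0,0,-0.0695,1],[0.0148,-0.0245,0,0,0,-0.0695,1],[0.0148,-0.0245,0,0,0,-0.0695,1],[0.0148,-0.0245,0,0,0,-0.0695,1],[0.0148,-0.0245,0,0,0,-0.0695,1],[0.0148,-0.0245,0,0,0,-0.0695,1],[0.0148,-0.0245,0,0,0,-0.0695,1],[0.0148,-0.0245,0,0,0,-0.0695,1],[0.0148,-0.0245,0,0,0,-0.0695,1],[0.0148,-0.0245,0,0,0,-0.0695,1]]}}

```text
t: 1.1
eef_pos: [0.3924, 0.3827, 0.2321]
tool_rot: [0.0, 0.509, 0.86, 0.0]
contact_force: [0.5, 1.0, -0.2]
gripper_width: 1.0
grasp_force: 0.0
```

Call:
{"fn": "jog_arm", "kwargs": {"deltas": [[0.0148,-0.0245,0,0,0,-0.0695,1],[0.0148,-0.0245,0,0,0,-0.0695,1],[0.0148,-0.0245,0,0,0,-0.0695,1],[0.0148,-0.0245,0,0,0,-0.0695,1],[0.0148,-0.0245,0,0,0,-0.0695,1],[0.0148,-0.0245,0,0,0,-0.0695,1],[0.0148,-0.0245,0,0,0,-0.0695,1],[0.0148,-0.0245,0,0,0,-0.0695,1],[0.0148,-0.0245,0,0,0,-0.0695,1],[0.0148,-0.0245,0,0,0,-0.0695,1]]}}

```text
t: 2.1
eef_pos: [0.5401, 0.1374, 0.2322]
tool_rot: [0.0, 0.772, 0.635, 0.0]
contact_force: [-0.3, -0.6, 0.1]
gripper_width: 0.996
grasp_force: 0.0
```

```bash
python3 - <<'E'
from h import *
c=snap('wrist','w1');o=bot.get_obs();print(o['t'],o['eef_pos'],R.from_quat(o['tool_rot'],scalar_first=True).as_matrix(),c['eye'],rot(c),c['K'][0])
print(proj(c,[.538,.139,.0655]))
E
```

```text
2.15 [0.54241597 0.13198851 0.2325878 ] [[ 0.20169401  0.97944539  0.00249947]
 [ 0.97944657 -0.20168776 -0.00254391]
 [-0.00198751  0.00296119 -0.99999364]] [0.55617324 0.21758283 0.37488798] [[ 9.81555080e-01 -1.81137931e-01 -6.11447050e-02]
 [-1.91179211e-01 -9.29384858e-01 -3.15744035e-01]
 [ 3.66258192e-04  3.21609758e-01 -9.46872235e-01]] [380.5615983    0.         317.01248465]
[[313.51874902 214.44432415]]
```

View pics/w1.png

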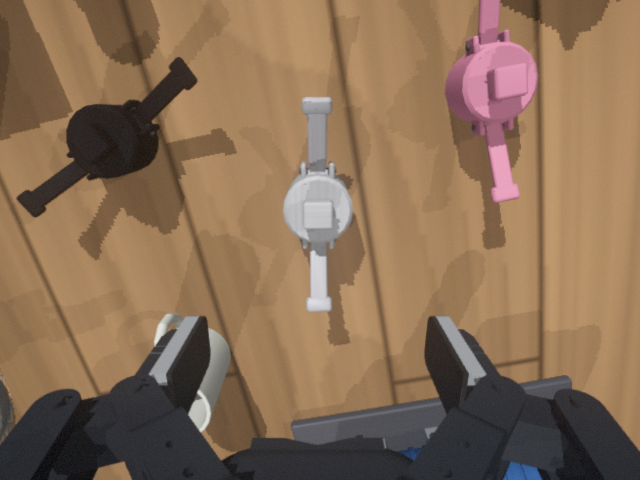

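The aluminium cap's lug top is at (318,215). Its levers run straight up and down the picture, with pads at (317,105) and (319,304), so the yaw is nearly right.

```bash
python3 - <<'E'
from h import *
c=load('w1');print(onz(c,(318,215),.0655))
a=onz(c,(317,105),.05);b=onz(c,(319,304),.05);print(a,b,np.arctan2(*(a-b)[[1,0]])-np.pi/2)
o=bot.get_obs();M=R.from_quat(o['tool_rot'],scalar_first=True).as_matrix();print(o['eef_pos'],np.arctan2(M[1,1],M[0,1]))
E
```

```text
[0.54159474 0.13781002 0.0655    ]
[0.55750777 0.22386485 0.05      ] [0.52511834 0.04758723 0.05      ] -0.18171414886090265
[0.54241597 0.13198851 0.2325878 ] -0.2030816944777013
```

Call:
{"fn": "jog_arm", "kwargs": {"deltas": [[0.001,0,-0.015,0,0,0.01,1],[0.001,0,-0.017,0,0,0.01,1],[0,0,-0.017,0,0,0,1],[0,0,-0.017,0,0,0,1],[0,0,-0.017,0,0,0,1],[0,0,-0.017,0,0,0,1],[0,0,-0.015,0,0,0,1],[0,0,-0.015,0,0,0,1],[0,0,0,0,0,0,1],[0,0,0,0,0,0,1]]}}

```text
t: 3.15
eef_pos: [0.5414, 0.1394, 0.1021]
tool_rot: [0.0, 0.764, 0.645, -0.0]
contact_force: [1.0, 1.2, -0.5]
gripper_width: 1.001
grasp_force: 0.0
```

```bash
python3 - <<'E'
from h import *
c=snap('wrist','w2');o=bot.get_obs();M=R.from_quat(o['tool_rot'],scalar_first=True).as_matrix();print(o['eef_pos'],np.arctan2(M[1,1],M[0,1]),M[:,2])
print(proj(c,[.5416,.138,.0655]))
E
```

```text
[0.54178883 0.1395179  0.10253151] -0.1684366099571575 [ 6.84408279e-04  1.30786367e-04 -9.99999757e-01]
[[316.86308403 282.83771968]]
```

View pics/w2.png

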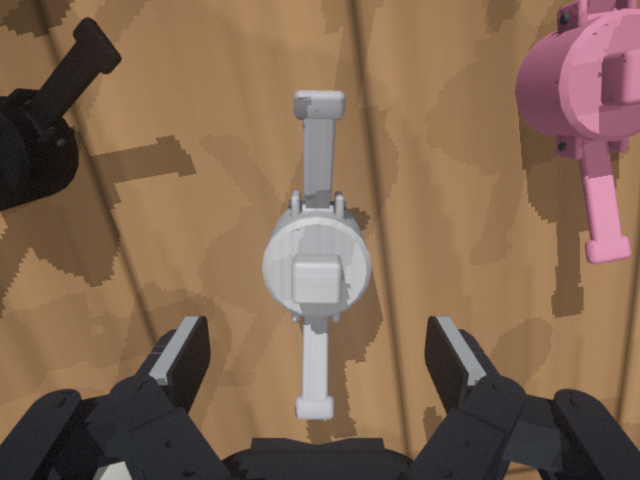

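The lug is at (317,282), right where the projection puts it, so I'll descend and grip.

Call:
{"fn": "jog_arm", "kwargs": {"deltas": [[0,-0.0015,-0.01,0,0,-0.015,1],[0,0,-0.01,0,0,0,1],[0,0,-0.01,0,0,0,1],[0,0,0,0,0,0,1],[0,0,0,0,0,0,0],[0,0,0,0,0,0,0],[0,0,0,0,0,0,0],[0,0,0,0,0,0,0],[0,0,0,0,0,0,0],[0,0,0,0,0,0,0]], "newtons": 70}}

```text
t: 4.2
eef_pos: [0.5414, 0.1382, 0.0723]
tool_rot: [0.0, 0.769, 0.64, 0.0]
contact_force: [0.5, 0.5, 0.3]
gripper_width: 0.006
grasp_force: 0.0
```

```bash
python3 - <<'E'
from h import *
c=snap('wrist','w3');o=bot.get_obs();print(o['eef_pos'],o['gripper_width'],o['grasp_force'],proj(c,[[.5416,.138,.0655],o['eef_pos'],o['eef_pos']-[0,0,.022]]))
E
```

```text
[0.54136786 0.13815438 0.0722049 ] 0.007465710521678979 0.0 [[316.46371747 308.99146228]
 [315.84461323 316.44913177]
 [315.96129115 293.23901558]]
```

View pics/w3.png

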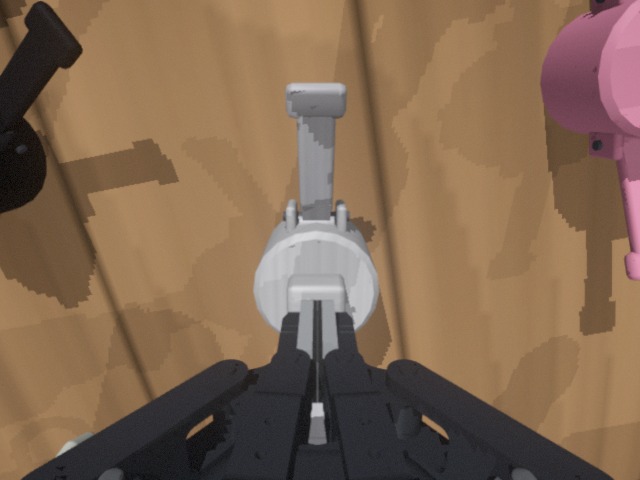

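```bash
python3 - <<'E'
from h import *
c=load('w3')
for r,z in((275,.0475),(283,.0655),(287,.0655)): print(r,z,onz(c,(316,r),z))
for z in(.04,.05,.06,.07,.08,.09): print(z,proj(c,[[.5413,.149,z],[.5413,.138,z],[.5413,.127,z]])[:,1])
for n in('scene','top'):
    s=snap(n,n+'1');u,v=proj(s,[.541,.138,.07])[0].astype(int);print(u,v)
    i=s['img'][v-37:v+38,u-50:u+50,::-1];cv2.imwrite('pics/z'+n+'.png',cv2.resize(i,(400,300),interpolation=cv2.INTER_CUBIC))
i=c['img'][240:390,217:417,::-1]
cv2.imwrite('pics/m1.png',np.vstack([np.hstack([cv2.imread('pics/zscene.png'),cv2.imread('pics/ztop.png')]),np.hstack([cv2.resize(i,(400,300)),np.zeros((300,400,3),np.uint8)])]))
E
```

```text
275 0.0475 [0.54289217 0.14634465 0.0475    ]
283 0.0655 [0.54368376 0.15041983 0.0655    ]
287 0.0655 [0.54333957 0.14855466 0.0655    ]
0.04 [264.58689679 284.46764906 303.61845421]
0.05 [272.60601174 293.35620782 313.30085596]
0.06 [281.51729683 303.21065593 324.01080952]
0.07 [291.47722956 314.19587752 335.91898418]
0.08 [302.68081193 326.51609624 349.23548208]
0.09 [315.37406966 340.4271756  364.22170287]
340 306
258 239
```

View pics/m1.png

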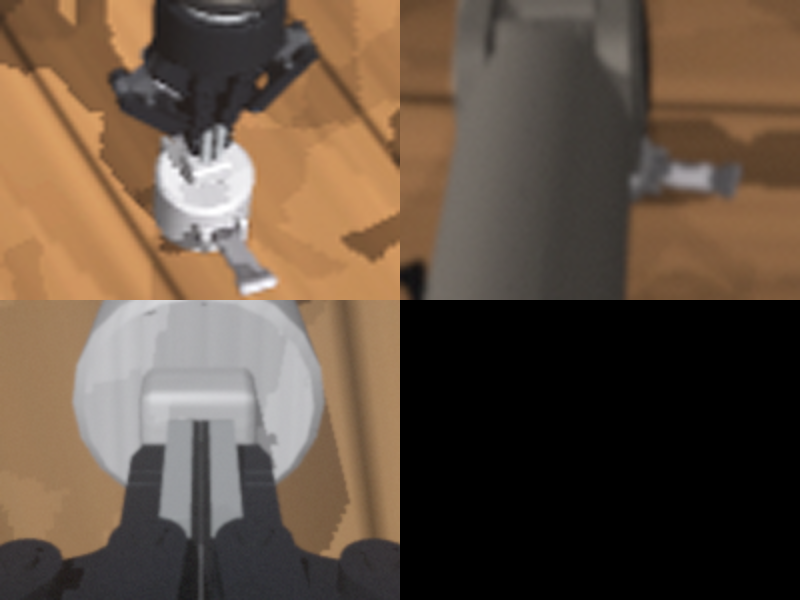

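The shut fingertips stop just above the lug (tips near row 300, lug top centre near row 309), so they passed over it. I'll touch down gently to find the true tip reach.

Call:
{"fn": "jog_arm", "kwargs": {"deltas": [[0,0,-0.002,0,0,0,0],[0,0,-0.002,0,0,0,0],[0,0,-0.001,0,0,0,0],[0,0,0,0,0,0,0]]}}

```text
t: 4.75
eef_pos: [0.5412, 0.1381, 0.0669]
tool_rot: [-0.0, 0.769, 0.64, -0.0]
contact_force: [0.1, -0.2, 0.6]
gripper_width: -0.003
grasp_force: 0.0
```

Call:
{"fn": "jog_arm", "kwargs": {"deltas": [[0,0,-0.002,0,0,0,0],[0,0,-0.002,0,0,0,0],[0,0,-0.001,0,0,0,0],[0,0,0,0,0,0,0]]}}

```text
t: 5.15
eef_pos: [0.5417, 0.1381, 0.0662]
tool_rot: [-0.001, 0.769, 0.639, 0.001]
contact_force: [-14.6, -2.7, 44.5]
gripper_width: 0.0
grasp_force: 22.5
```

Call:
{"fn": "jog_arm", "kwargs": {"deltas": [[0,0,0.01,0,0,0,0],[0,0,0.01,0,0,0,1],[0,0,0,0,0,0,1],[0,0,0,0,0,0,1],[0,0,0,0,0,0,1],[0,0,0,0,0,0,1],[0,0,-0.01,0,0,0,1],[0,0,-0.01,0,0,0,1],[0,0,-0.006,0,0,0,1],[0,0,0,0,0,0,1]]}}

```text
t: 6.15
eef_pos: [0.5403, 0.1378, 0.0546]
tool_rot: [-0.0, 0.769, 0.64, -0.001]
contact_force: [-0.1, 0.5, 0.1]
gripper_width: 1.003
grasp_force: 0.0
```

Call:
{"fn": "jog_arm", "kwargs": {"deltas": [[0,0,0,0,0,0,0.6],[0,0,0,0,0,0,0.45],[0,0,0,0,0,0,0.3],[0,0,0,0,0,0,0],[0,0,0,0,0,0,0],[0,0,0,0,0,0,0]]}}

```text
t: 6.75
eef_pos: [0.5414, 0.1383, 0.0567]
tool_rot: [-0.0, 0.769, 0.64, 0.0]
contact_force: [-2.3, 0.1, 5.1]
gripper_width: 0.28
grasp_force: 68.9
```

Call:
{"fn": "jog_arm", "kwargs": {"deltas": [[0,0,0.01,0,0,0,0],[0,0,0.02,0,0,0,0],[0,0,0.03,0,0,0,0],[0,0,0.03,0,0,0,0],[0,0,0.03,0,0,0,0],[0,0,0.03,0,0,0,0],[0,0,0.03,0,0,0,0],[0,0,0.03,0,0,0,0],[0,0,0.03,0,0,0,0],[0,0,0.015,0,0,0,0]]}}

```text
t: 7.75
eef_pos: [0.5419, 0.1379, 0.314]
tool_rot: [0.0, 0.769, 0.639, 0.002]
contact_force: [1.4, 0.7, -3.2]
gripper_width: 0.282
grasp_force: 69.7
```

Call:
{"fn": "jog_arm", "kwargs": {"deltas": [[0,-0.03,0,0,0,0,0],[0,-0.035,0,0,0,0,0],[0,-0.035,0,0,0,0,0],[0,-0.035,0,0,0,0,0],[0,-0.035,0,0,0,0,0],[0,-0.035,0,0,0,0,0],[0,-0.03,0,0,0,0,0],[0,-0.02,0,0,0,0,0],[0,-0.01,0,0,0,0,0],[0,0,0,0,0,0,0]]}}

```text
t: 8.75
eef_pos: [0.5407, -0.1282, 0.3112]
tool_rot: [0.0, 0.77, 0.639, -0.0]
contact_force: [0.6, 0.3, -3.9]
gripper_width: 0.281
grasp_force: 69.6
```

```bash
python3 - <<'E'
from h import *
c=snap('wrist','w4');o=bot.get_obs();M=R.from_quat(o['tool_rot'],scalar_first=True).as_matrix();print(o['eef_pos'],o['gripper_width'],o['grasp_force'],o['contact_force'],o['torque'],M[:,2],np.arctan2(M[1,1],M[0,1]))
print(proj(c,[[.538,-.2,.223]]))
E
```

```text
[ 0.54109277 -0.12652466  0.31102736] 0.28366600280548626 69.63758111000061 [ 1.17169065  0.78303638 -2.32963044] [ 0.00886662 -0.02323347 -0.00450323] [-3.95644611e-04  5.25633243e-04 -9.99999784e-01] -0.18360697374565002
[[331.22312163 342.04741765]]
```

View pics/w4.png

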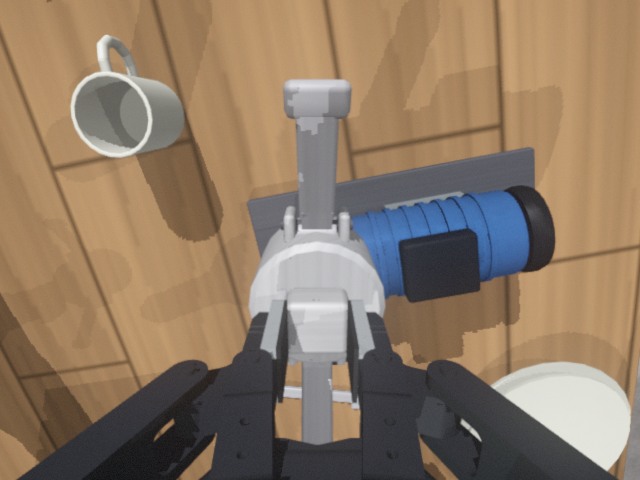

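The cap is held upright: lug at (317,320), levers still raised. It hides the outlet, so I'll step aside for one wrist look.

Call:
{"fn": "jog_arm", "kwargs": {"deltas": [[0.02,-0.01,0,0,0,0,0],[0.025,-0.01,0,0,0,0,0],[0.025,-0.01,0,0,0,0,0],[0.015,-0.005,0,0,0,0,0],[0.005,0,0,0,0,0,0],[0,0,0,0,0,0,0],[0,0,0,0,0,0,0]]}}

```text
t: 9.5
eef_pos: [0.6308, -0.1606, 0.3109]
tool_rot: [-0.001, 0.768, 0.64, -0.0]
contact_force: [0.1, -0.2, -2.7]
gripper_width: 0.281
grasp_force: 69.8
```

```bash
python3 - <<'E'
from h import *
c=snap('wrist','w5');o=bot.get_obs();print(o['eef_pos'])
print(proj(c,[[.538,-.2,.223]]))
u,v=proj(c,[.538,-.2,.223])[0].astype(int);x0=max(u-80,0);y0=max(v-60,0);print(x0,y0)
a=c['img'][y0:y0+120,x0:x0+160,::-1];b=c['img'][270:390,240:400,::-1]
i=np.hstack([cv2.resize(k,(400,300),interpolation=cv2.INTER_CUBIC) for k in(a,b)])
for k in range(0,800,25): cv2.line(i,(k,0),(k,5+5*(k%100==0)),(0,255,255),1)
for k in range(0,300,25): cv2.line(i,(0,k),(5+5*(k%100==0),k),(0,255,255),1)
cv2.imwrite('pics/m2.png',i)
E
```

```text
[ 0.63068474 -0.1609183   0.31110042]
[[194.96684783 322.5515042 ]]
114 262
```

View pics/m2.png

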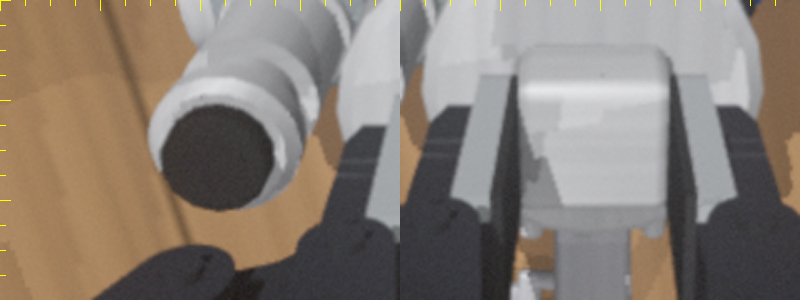

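The seal centre is at about (200.8,325) and the held lug's top centre at about (317.6,328).

```bash
python3 - <<'E'
from h import *
c=load('w5');g=cv2.cvtColor(c['img'],cv2.COLOR_RGB2GRAY)
m=np.zeros_like(g);m[295:350,170:230]=(g[295:350,170:230]<75)
n,l,st,ce=cv2.connectedComponentsWithStats(m);k=l[325,201];print(st[k],ce[k])
P=onz(c,ce[k],.223);print('seal',P,onz(c,(200.8,325),.223))
tcp=np.array([0.6307,-.1609,.3110])
for r in(324,328,332):L=onz(c,(317.6,r),.320);print('lug',L,L-tcp)
# cap rim check in w4-like: lug edges
print(proj(c,[tcp+[0,0,.009]]))
E
```

```text
[ 179  304   44   42 1442] [200.56588072 324.86130374]
seal [ 0.54133736 -0.20244796  0.223     ] [ 0.54146778 -0.20258287  0.223     ]
lug [ 0.63181431 -0.15900189  0.32      ] [0.00111431 0.00189811 0.009     ]
lug [ 0.63148527 -0.16081105  0.32      ] [7.85269454e-04 8.89533658e-05 9.00000000e-03]
lug [ 0.63115351 -0.16263518  0.32      ] [ 0.00045351 -0.00173518  0.009     ]
[[315.71980839 328.49367869]]
```

Call:
{"fn": "jog_arm", "kwargs": {"deltas": [[-0.022,-0.01,0,0,0,0,0],[-0.025,-0.011,0,0,0,0,0],[-0.025,-0.011,0,0,0,0,0],[-0.0137,-0.0061,0,0,0,0,0],[-0.005,-0.003,0,0,0,0,0],[0,0,-0.01,0,0,0,0],[0,0,-0.01,0,0,0,0],[0,0,-0.01,0,0,0,0],[0,0,-0.004,0,0,0,0],[0,0,0,0,0,0,0]]}}

```text
t: 10.55
eef_pos: [0.5405, -0.2025, 0.2757]
tool_rot: [-0.001, 0.769, 0.64, -0.001]
contact_force: [0.8, 0.1, -3.2]
gripper_width: 0.282
grasp_force: 69.9
```

Call:
{"fn": "jog_arm", "kwargs": {"deltas": [[0,0,-0.003,0,0,0,0],[0,0,-0.002,0,0,0,0],[0,0,-0.001,0,0,0,0],[0,0,0,0,0,0,0]]}}

```text
t: 10.95
eef_pos: [0.5406, -0.203, 0.2711]
tool_rot: [0.0, 0.769, 0.64, 0.0]
contact_force: [-0.2, 0.2, -2.8]
gripper_width: 0.279
grasp_force: 69.9
```

Not touching yet, so I'll continue in small steps.

Call:
{"fn": "jog_arm", "kwargs": {"deltas": [[0,0,-0.001,0,0,0,0],[0,0,-0.001,0,0,0,0],[0,0,-0.001,0,0,0,0],[0,0,0,0,0,0,0]]}}

```text
t: 11.35
eef_pos: [0.5406, -0.2029, 0.268]
tool_rot: [-0.0, 0.769, 0.64, -0.0]
contact_force: [-0.1, -0.5, -3.5]
gripper_width: 0.278
grasp_force: 69.9
```

Call:
{"fn": "jog_arm", "kwargs": {"deltas": [[0,0,-0.001,0,0,0,0],[0,0,-0.001,0,0,0,0],[0,0,0,0,0,0,0]]}}

```text
t: 11.65
eef_pos: [0.5405, -0.2029, 0.2659]
tool_rot: [-0.0, 0.769, 0.64, -0.0]
contact_force: [-0.2, -0.3, -4.7]
gripper_width: 0.282
grasp_force: 69.9
```

Call:
{"fn": "jog_arm", "kwargs": {"deltas": [[0,0,-0.002,0,0,0,0],[0,0,-0.002,0,0,0,0],[0,0,-0.002,0,0,0,0],[0,0,0,0,0,0,0]]}}

```text
t: 12.05
eef_pos: [0.5404, -0.2029, 0.2597]
tool_rot: [-0.0, 0.769, 0.64, -0.0]
contact_force: [-0.8, -0.7, -4.2]
gripper_width: 0.278
grasp_force: 69.9
```

Call:
{"fn": "jog_arm", "kwargs": {"deltas": [[0,0,-0.002,0,0,0,0],[0,0,-0.002,0,0,0,0],[0,0,-0.002,0,0,0,0],[0,0,-0.002,0,0,0,0],[0,0,0,0,0,0,0]]}}

```text
t: 12.55
eef_pos: [0.5405, -0.2029, 0.2517]
tool_rot: [-0.0, 0.769, 0.64, -0.0]
contact_force: [0.3, -0.8, -3.4]
gripper_width: 0.281
grasp_force: 69.9
```

Call:
{"fn": "jog_arm", "kwargs": {"deltas": [[0,0,-0.002,0,0,0,0],[0,0,-0.002,0,0,0,0],[0,0,-0.002,0,0,0,0],[0,0,-0.002,0,0,0,0],[0,0,0,0,0,0,0]]}}

```text
t: 13.05
eef_pos: [0.5405, -0.2028, 0.2437]
tool_rot: [-0.0, 0.769, 0.64, -0.0]
contact_force: [0.1, -1.1, -3.5]
gripper_width: 0.279
grasp_force: 69.9
```

Call:
{"fn": "jog_arm", "kwargs": {"deltas": [[0,0,-0.002,0,0,0,0],[0,0,-0.002,0,0,0,0],[0,0,-0.001,0,0,0,0],[0,0,0,0,0,0,0]]}}

```text
t: 13.45
eef_pos: [0.5406, -0.2029, 0.2389]
tool_rot: [-0.0, 0.769, 0.64, -0.0]
contact_force: [0.6, 0.4, -2.5]
gripper_width: 0.281
grasp_force: 69.9
```

Call:
{"fn": "jog_arm", "kwargs": {"deltas": [[0,0,-0.001,0,0,0,0],[0,0,-0.001,0,0,0,0],[0,0,-0.001,0,0,0,0],[0,0,0,0,0,0,0]]}}

```text
t: 13.85
eef_pos: [0.5407, -0.2031, 0.2378]
tool_rot: [-0.0, 0.769, 0.639, 0.001]
contact_force: [-5.2, 3.1, 10.7]
gripper_width: 0.279
grasp_force: 71.7
```

Call:
{"fn": "jog_arm", "kwargs": {"deltas": [[0,0,-0.001,0,0,0,0],[0,0,-0.001,0,0,0,0],[0,0,0,0,0,0,0]]}}

```text
t: 14.15
eef_pos: [0.5407, -0.2031, 0.2361]
tool_rot: [-0.0, 0.769, 0.639, 0.001]
contact_force: [-6.5, 3.1, 13.5]
gripper_width: 0.279
grasp_force: 72.0
```

Call:
{"fn": "jog_arm", "kwargs": {"deltas": [[-0.0004,0.0002,-0.001,0,0,0,0],[0,0,-0.001,0,0,0,0],[0,0,-0.001,0,0,0,0],[0,0,0,0,0,0,0]]}}

```text
t: 14.55
eef_pos: [0.5407, -0.2031, 0.2334]
tool_rot: [0.0, 0.769, 0.639, 0.001]
contact_force: [-6.0, 3.1, 13.8]
gripper_width: 0.275
grasp_force: 72.1
```

Call:
{"fn": "jog_arm", "kwargs": {"deltas": [[0,0,-0.001,0,0,0,0],[0,0,-0.001,0,0,0,0],[0,0,0,0,0,0,0]]}}

```text
t: 14.85
eef_pos: [0.5407, -0.2031, 0.2314]
tool_rot: [0.0, 0.769, 0.639, 0.001]
contact_force: [-6.9, 2.3, 14.6]
gripper_width: 0.276
grasp_force: 72.1
```

Call:
{"fn": "jog_arm", "kwargs": {"deltas": [[0,0,-0.001,0,0,0,0],[0,0,-0.0005,0,0,0,0],[0,0,0,0,0,0,0]]}}

```text
t: 15.15
eef_pos: [0.5407, -0.2031, 0.2301]
tool_rot: [0.0, 0.769, 0.639, 0.001]
contact_force: [-6.9, 2.6, 16.2]
gripper_width: 0.277
grasp_force: 72.2
```

Call:
{"fn": "jog_arm", "kwargs": {"deltas": [[0,0,-0.0007,0,0,0,0],[0,0,0,0,0,0,0]]}}

```text
t: 15.35
eef_pos: [0.5407, -0.2031, 0.23]
tool_rot: [0.0, 0.769, 0.639, 0.001]
contact_force: [-9.0, 4.0, 20.7]
gripper_width: 0.276
grasp_force: 72.9
```

Call:
{"fn": "jog_arm", "kwargs": {"deltas": [[0,0,-0.001,0,0,0,0],[0,0,0,0,0,0,0],[0,0,0,0,0,0,0]]}}

```text
t: 15.65
eef_pos: [0.5407, -0.2031, 0.23]
tool_rot: [0.0, 0.769, 0.639, 0.002]
contact_force: [-11.8, 5.9, 28.7]
gripper_width: 0.276
grasp_force: 73.7
```

The cap hit a hard stop at TCP z 0.230, which is fully home. I'll unload it, release and lift clear.

Call:
{"fn": "jog_arm", "kwargs": {"deltas": [[0,0,0.0015,0,0,0,0],[0,0,0.001,0,0,0,0],[0,0,0,0,0,0,0.5],[0,0,0,0,0,0,0.6],[0,0,0,0,0,0,0.6],[0,0,0.005,0,0,0,0.6],[0,0,0.015,0,0,0,0.6],[0,0,0.02,0,0,0,0.6],[0,0,0.03,0,0,0,0.6],[0,0,0,0,0,0,0]]}}

```text
t: 16.65
eef_pos: [0.5424, -0.2042, 0.3035]
tool_rot: [0.003, 0.769, 0.639, 0.002]
contact_force: [-0.1, -0.6, -0.1]
gripper_width: 0.442
grasp_force: 0.0
```

```bash
cat > lev.py <<'E'
from h import *
A=np.array([.5407,-.2031]);yh=np.array([.179,.984]);T=.7;reach=.001;hw=.011
def tcp(a,s,d=.058,clear=0.0):   # a: lever angle above level; s=+1 (+y lever) / -1; returns world TCP for tip touching lever
    u=np.array([np.cos(a),np.sin(a)]);n=np.array([-np.sin(a),np.cos(a)]);H=np.array([.028,.1975])
    ax=np.array([-np.sin(T),-np.cos(T)]);w=np.array([np.cos(T),-np.sin(T)])
    c=[ax*reach+k*hw*w for k in(1,-1)]
    k=min(c,key=lambda v:v@n)
    p=H+u*d+n*(.0035+clear)-k
    return np.r_[A+s*yh*p[0],p[1]]
if __name__=='__main__':
    o=bot.get_obs();print(o['t'],o['eef_pos'],o['contact_force'])
    for s in(1,-1):
        print('hover',s,tcp(.6,s,clear=.02).round(4))
        for a in(.6,.4,.2,0,-.2,-.4,-.6,-.8,-1.,-1.1,-1.2,-1.25): print(a,tcp(a,s).round(4))
    s=snap('scene','s2')
    P=proj(s,[.5407,-.2031,.2])[0].astype(int);i=s['img'][P[1]-60:P[1]+60,P[0]-80:P[0]+80,::-1]
    cv2.imwrite('pics/m3.png',cv2.resize(i,(800,600),interpolation=cv2.INTER_CUBIC));print(P)
E
python3 lev.py
```

```text
16.65 [ 0.54238085 -0.20423174  0.30349534] [-0.0597975  -0.60629165 -0.06014547]
hover 1 [ 0.5505 -0.1491  0.2575]
0.6 [ 0.5525 -0.138   0.241 ]
0.4 [ 0.5536 -0.132   0.2312]
0.2 [ 0.5544 -0.1279  0.2203]
0 [ 0.5547 -0.1261  0.2089]
-0.2 [ 0.5546 -0.1266  0.1973]
-0.4 [ 0.5541 -0.1293  0.186 ]
-0.6 [ 0.5532 -0.1341  0.1755]
-0.8 [ 0.555  -0.1244  0.152 ]
-1.0 [ 0.5535 -0.1329  0.1443]
-1.1 [ 0.5526 -0.1377  0.1411]
-1.2 [ 0.5517 -0.1427  0.1384]
-1.25 [ 0.5512 -0.1454  0.1372]
hover -1 [ 0.5309 -0.2571  0.2575]
0.6 [ 0.5289 -0.2682  0.241 ]
0.4 [ 0.5278 -0.2742  0.2312]
0.2 [ 0.527  -0.2783  0.2203]
0 [ 0.5267 -0.2801  0.2089]
-0.2 [ 0.5268 -0.2796  0.1973]
-0.4 [ 0.5273 -0.2769  0.186 ]
-0.6 [ 0.5282 -0.2721  0.1755]
-0.8 [ 0.5264 -0.2818  0.152 ]
-1.0 [ 0.5279 -0.2733  0.1443]
-1.1 [ 0.5288 -0.2685  0.1411]
-1.2 [ 0.5297 -0.2635  0.1384]
-1.25 [ 0.5302 -0.2608  0.1372]
[277 183]
```

View pics/m3.png

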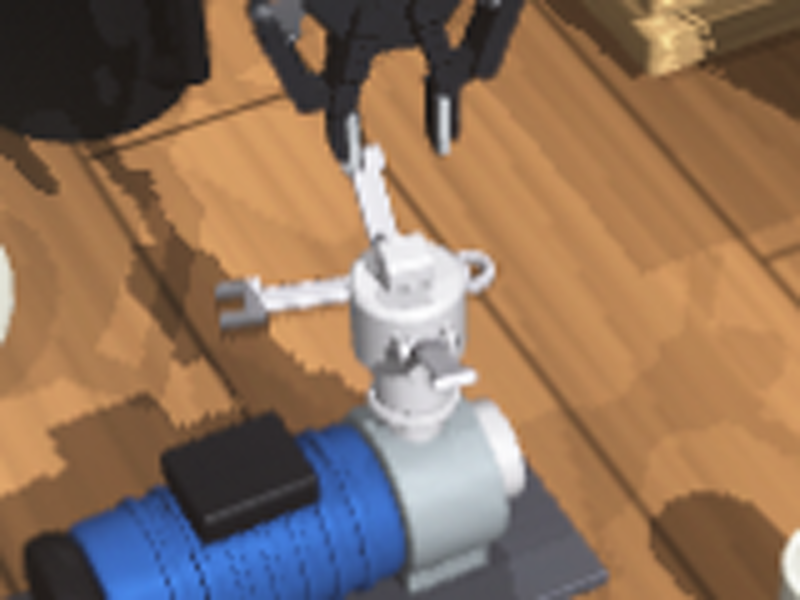

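The cap sits upright and home with both levers raised. Next is the +y lever, with the tool tilted outward and the fingers shut.

Call:
{"fn": "jog_arm", "kwargs": {"deltas": [[0.001,0.01,0,-0.115,0.021,0,0],[0.002,0.011,0,-0.115,0.021,0,0],[0.002,0.011,0,-0.115,0.021,0,0],[0.002,0.011,0,-0.115,0.021,0,0],[0.002,0.011,0,-0.115,0.021,0,0],[0.002,0.011,-0.01,-0.115,0.021,0,0],[0,0,-0.01,0,0,0,0],[0,0,0,0,0,0,0],[0,0,0,0,0,0,0]]}}

```text
t: 17.6
eef_pos: [0.5507, -0.1392, 0.2789]
tool_rot: [0.22, 0.723, 0.6, -0.264]
contact_force: [-0.6, -0.8, 1.1]
gripper_width: 0.001
grasp_force: 0.0
```

```bash
python3 - <<'E'
from h import *
o=bot.get_obs();print(o['q'].round(2),R.from_quat(o['tool_rot'],scalar_first=True).as_matrix().round(3),o['eef_pos'],o['gripper_width'],o['contact_force'])
E
```

```text
[-0.8   0.47  0.78  1.83  0.39  1.17 -0.42] [[ 0.141  0.983 -0.117]
 [ 0.751 -0.184 -0.634]
 [-0.645  0.002 -0.764]] [ 0.5507251  -0.13920061  0.27894175] 0.000658361480505908 [-0.64241859 -0.75304296  1.11310609]
```

Call:
{"fn": "jog_arm", "kwargs": {"deltas": [[0.001,0.001,-0.015,0,0,0,0],[0.001,0,-0.013,0,0,0,0],[0,0,-0.01,0,0,0,0],[0.0005,0.003,-0.005,0,0,0,0],[0.0005,0.003,-0.005,0,0,0,0],[0.0005,0.002,-0.005,0,0,0,0],[0.0005,0.002,-0.006,0,0,0,0],[0,0,0,0,0,0,0]]}}

```text
t: 18.4
eef_pos: [0.5552, -0.1263, 0.2187]
tool_rot: [0.22, 0.722, 0.601, -0.264]
contact_force: [0.4, -0.3, 0.1]
gripper_width: 0.0
grasp_force: 0.2
```

Call:
{"fn": "jog_arm", "kwargs": {"deltas": [[0,0.001,-0.006,0,0,0,0],[0,0.001,-0.006,0,0,0,0],[0,0,-0.006,0,0,0,0],[0,0,-0.006,0,0,0,0],[0,0,0,0,0,0,0]]}}

```text
t: 18.9
eef_pos: [0.5548, -0.1247, 0.1945]
tool_rot: [0.22, 0.722, 0.601, -0.264]
contact_force: [-0.0, 0.7, 1.1]
gripper_width: -0.0
grasp_force: 0.2
```

Call:
{"fn": "jog_arm", "kwargs": {"deltas": [[0,-0.002,-0.005,0,0,0,0],[-0.0005,-0.002,-0.004,0,0,0,0],[-0.0005,-0.0025,-0.005,0,0,0,0],[-0.0005,-0.0025,-0.005,0,0,0,0],[0,0,0,0,0,0,0]]}}

```text
t: 19.4
eef_pos: [0.5531, -0.1342, 0.1757]
tool_rot: [0.22, 0.722, 0.601, -0.264]
contact_force: [0.1, 0.4, 0.4]
gripper_width: 0.002
grasp_force: 0.2
```

```bash
python3 - <<'E'
from h import *
o=bot.get_obs();print(o['t'],o['eef_pos'],o['contact_force'],o['torque'],o['grasp_force'])
# lever pad visibility in top/scene: differences vs s2
for n,f in(('scene','s3'),('top','t3')):
    c=snap(n,f)
    print(n,proj(c,[np.r_[np.array([.5407,-.2031])+np.array([.179,.984])*(.028+.067*np.cos(a)),.1975+.067*np.sin(a)] for a in(.3,-.6)]).round())
E
```

```text
19.4 [ 0.55313355 -0.13420622  0.17573234] [0.08755205 0.35332057 0.44694511] [ 0.71328755 -0.13720885 -0.00446981] 0.22824425610451726
scene [[287. 203.]
 [287. 216.]]
top [[357. 227.]
 [357. 232.]]
```

```bash
python3 - <<'E'
from lev import *
for s in(1,-1):
  for a in(-.62,-.75,-.9,-1.0,-1.1,-1.2,-1.25): print(s,a,tcp(a,s,d=.042 if a<-.7 else .058).round(4),tcp(a,s,d=.048).round(4))
E
```

```text
1 -0.62 [ 0.5531 -0.1347  0.1745] [ 0.5517 -0.1428  0.1803]
1 -0.75 [ 0.5533 -0.134   0.1651] [ 0.554  -0.1297  0.161 ]
1 -0.9 [ 0.5525 -0.1382  0.1605] [ 0.5532 -0.1346  0.1558]
1 -1.0 [ 0.5519 -0.1414  0.1577] [ 0.5525 -0.1382  0.1527]
1 -1.1 [ 0.5513 -0.1448  0.1553] [ 0.5518 -0.1421  0.15  ]
1 -1.2 [ 0.5506 -0.1484  0.1533] [ 0.551  -0.1463  0.1477]
1 -1.25 [ 0.5503 -0.1503  0.1524] [ 0.5506 -0.1485  0.1467]
-1 -0.62 [ 0.5283 -0.2715  0.1745] [ 0.5297 -0.2634  0.1803]
-1 -0.75 [ 0.5281 -0.2722  0.1651] [ 0.5274 -0.2765  0.161 ]
-1 -0.9 [ 0.5289 -0.268   0.1605] [ 0.5282 -0.2716  0.1558]
-1 -1.0 [ 0.5295 -0.2648  0.1577] [ 0.5289 -0.268   0.1527]
-1 -1.1 [ 0.5301 -0.2614  0.1553] [ 0.5296 -0.2641  0.15  ]
-1 -1.2 [ 0.5308 -0.2578  0.1533] [ 0.5304 -0.2599  0.1477]
-1 -1.25 [ 0.5311 -0.2559  0.1524] [ 0.5308 -0.2577  0.1467]
```

Call:
{"fn": "jog_arm", "kwargs": {"deltas": [[0.0003,0.002,-0.005,0,0,0,0],[0.0003,0.002,-0.005,0,0,0,0],[0.0002,0.001,-0.005,0,0,0,0],[-0.0003,-0.002,-0.002,0,0,0,0],[-0.0004,-0.003,-0.003,0,0,0,0],[-0.0006,-0.003,-0.003,0,0,0,0],[0,0,0,0,0,0,0]]}}

```text
t: 20.2
eef_pos: [0.5529, -0.137, 0.1529]
tool_rot: [0.22, 0.722, 0.601, -0.264]
contact_force: [-0.2, 1.7, 0.3]
gripper_width: 0.005
grasp_force: 0.6
```

Call:
{"fn": "jog_arm", "kwargs": {"deltas": [[-0.0004,-0.002,-0.0015,0,0,0,0],[-0.0004,-0.002,-0.001,0,0,0,0],[0,0,0,0,0,0,0]]}}

```text
t: 20.5
eef_pos: [0.5523, -0.1411, 0.1508]
tool_rot: [0.22, 0.722, 0.6, -0.264]
contact_force: [0.1, 2.2, 0.4]
gripper_width: -0.004
grasp_force: 0.8
```

Call:
{"fn": "jog_arm", "kwargs": {"deltas": [[-0.0002,-0.001,-0.0007,0,0,0,0],[-0.0002,-0.001,-0.0007,0,0,0,0],[-0.0002,-0.001,-0.0005,0,0,0,0],[0,0,0,0,0,0,0]]}}

```text
t: 20.9
eef_pos: [0.5517, -0.1439, 0.149]
tool_rot: [0.22, 0.722, 0.601, -0.264]
contact_force: [0.7, 1.0, -0.2]
gripper_width: -0.005
grasp_force: 0.8
```

Call:
{"fn": "jog_arm", "kwargs": {"deltas": [[-0.0002,-0.001,-0.0005,0,0,0,0],[-0.0002,-0.001,-0.0005,0,0,0,0],[0,0,0,0,0,0,0]]}}

```text
t: 21.2
eef_pos: [0.5513, -0.1459, 0.1479]
tool_rot: [0.22, 0.722, 0.601, -0.264]
contact_force: [-0.0, 1.8, -0.1]
gripper_width: 0.001
grasp_force: 0.9
```

Still sliding freely. I'll take half-millimetre steps until the stop is felt.

Call:
{"fn": "jog_arm", "kwargs": {"deltas": [[-0.0001,-0.0007,-0.0003,0,0,0,0],[-0.0001,-0.0007,-0.0003,0,0,0,0],[0,0,0,0,0,0,0]]}}

```text
t: 21.5
eef_pos: [0.5512, -0.1472, 0.1473]
tool_rot: [0.22, 0.722, 0.601, -0.264]
contact_force: [0.3, 2.3, -0.3]
gripper_width: -0.002
grasp_force: 1.0
```

Call:
{"fn": "jog_arm", "kwargs": {"deltas": [[-0.0001,-0.0006,-0.0003,0,0,0,0],[0,0,0,0,0,0,0],[0,0,0,0,0,0,0]]}}

```text
t: 21.8
eef_pos: [0.5511, -0.1478, 0.1471]
tool_rot: [0.22, 0.722, 0.601, -0.264]
contact_force: [-0.0, 2.5, -1.4]
gripper_width: 0.002
grasp_force: 1.0
```

Call:
{"fn": "jog_arm", "kwargs": {"deltas": [[-0.0001,-0.0006,-0.0003,0,0,0,0],[0,0,0,0,0,0,0],[0,0,0,0,0,0,0]]}}

```text
t: 22.1
eef_pos: [0.551, -0.1484, 0.1468]
tool_rot: [0.22, 0.722, 0.601, -0.264]
contact_force: [-0.9, 2.1, -1.3]
gripper_width: 0.002
grasp_force: 1.0
```

Call:
{"fn": "jog_arm", "kwargs": {"deltas": [[-0.0001,-0.0006,-0.0002,0,0,0,0],[0,0,0,0,0,0,0]]}}

```text
t: 22.3
eef_pos: [0.5509, -0.149, 0.1465]
tool_rot: [0.22, 0.722, 0.601, -0.264]
contact_force: [-0.8, 2.2, 0.2]
gripper_width: -0.001
grasp_force: 1.1
```

Call:
{"fn": "jog_arm", "kwargs": {"deltas": [[-0.0001,-0.0006,-0.0002,0,0,0,0],[0,0,0,0,0,0,0]]}}

```text
t: 22.5
eef_pos: [0.5508, -0.1496, 0.1463]
tool_rot: [0.22, 0.722, 0.601, -0.264]
contact_force: [0.1, 2.1, -0.1]
gripper_width: -0.004
grasp_force: 1.1
```

Call:
{"fn": "jog_arm", "kwargs": {"deltas": [[-0.0001,-0.0006,-0.0002,0,0,0,0],[0,0,0,0,0,0,0]]}}

```text
t: 22.7
eef_pos: [0.5507, -0.1502, 0.1462]
tool_rot: [0.22, 0.722, 0.601, -0.264]
contact_force: [-0.4, 2.5, -0.6]
gripper_width: 0.003
grasp_force: 1.1
```

Call:
{"fn": "jog_arm", "kwargs": {"deltas": [[-0.0001,-0.0006,-0.0002,0,0,0,0],[0,0,0,0,0,0,0]]}}

```text
t: 22.9
eef_pos: [0.5506, -0.1508, 0.146]
tool_rot: [0.22, 0.722, 0.601, -0.264]
contact_force: [-0.5, 3.3, -0.8]
gripper_width: -0.003
grasp_force: 1.1
```

Call:
{"fn": "jog_arm", "kwargs": {"deltas": [[-0.0001,-0.0006,-0.0002,0,0,0,0],[0,0,0,0,0,0,0]]}}

```text
t: 23.1
eef_pos: [0.5505, -0.1515, 0.1458]
tool_rot: [0.22, 0.722, 0.601, -0.264]
contact_force: [0.1, 1.8, -0.4]
gripper_width: 0.0
grasp_force: 1.1
```

Call:
{"fn": "jog_arm", "kwargs": {"deltas": [[-0.0001,-0.0006,-0.0002,0,0,0,0],[0,0,0,0,0,0,0]]}}

```text
t: 23.3
eef_pos: [0.5504, -0.1521, 0.1456]
tool_rot: [0.22, 0.722, 0.601, -0.264]
contact_force: [0.6, 1.8, -0.5]
gripper_width: -0.004
grasp_force: 1.1
```

Call:
{"fn": "jog_arm", "kwargs": {"deltas": [[-0.0001,-0.0007,-0.0002,0,0,0,0],[0,0,0,0,0,0,0]]}}

```text
t: 23.5
eef_pos: [0.5503, -0.1527, 0.1454]
tool_rot: [0.22, 0.722, 0.601, -0.264]
contact_force: [0.2, 3.0, -1.2]
gripper_width: 0.002
grasp_force: 1.1
```

Call:
{"fn": "jog_arm", "kwargs": {"deltas": [[-0.0001,-0.0007,-0.0002,0,0,0,0],[0,0,0,0,0,0,0]]}}

```text
t: 23.7
eef_pos: [0.5503, -0.1532, 0.1452]
tool_rot: [0.22, 0.722, 0.601, -0.263]
contact_force: [-0.7, 3.3, 0.1]
gripper_width: 0.002
grasp_force: 1.7
```

Call:
{"fn": "jog_arm", "kwargs": {"deltas": [[-0.0001,-0.0007,-0.0002,0,0,0,0],[0,0,0,0,0,0,0]]}}

```text
t: 23.9
eef_pos: [0.5504, -0.1535, 0.145]
tool_rot: [0.22, 0.722, 0.601, -0.263]
contact_force: [-0.4, 5.8, 1.5]
gripper_width: -0.001
grasp_force: 2.8
```

Call:
{"fn": "jog_arm", "kwargs": {"deltas": [[-0.0001,-0.0007,-0.0002,0,0,0,0],[0,0,0,0,0,0,0]]}}

```text
t: 24.1
eef_pos: [0.5505, -0.1537, 0.1448]
tool_rot: [0.22, 0.722, 0.601, -0.263]
contact_force: [-2.1, 6.9, 2.7]
gripper_width: -0.002
grasp_force: 3.9
```

The force rises and motion stalls at y = -0.1533, so the +y lever is at its stop. I'll back straight out, go up and over to the other side, reversing the tilt.

Call:
{"fn": "jog_arm", "kwargs": {"deltas": [[0.001,0.006,0,0,0,0,0],[0.002,0.012,0.002,0,0,0,0],[0.002,0.015,0.015,0,0,0,0],[0,0,0.03,0,0,0,0],[0,0,0.035,0,0,0,0],[0,0,0.035,0,0,0,0],[0,0,0.035,0,0,0,0],[0,0,0.015,0,0,0,0]]}}

```text
t: 24.9
eef_pos: [0.556, -0.1222, 0.315]
tool_rot: [0.221, 0.723, 0.6, -0.262]
contact_force: [-0.3, 1.0, -0.6]
gripper_width: 0.004
grasp_force: 0.0
```

Call:
{"fn": "jog_arm", "kwargs": {"deltas": [[-0.003,-0.0148,0,0.1378,-0.025,0,0],[-0.0026,-0.0148,0,0.1378,-0.025,0,0],[-0.0026,-0.0148,0,0.1378,-0.025,0,0],[-0.0026,-0.0148,0,0.1378,-0.025,0,0],[-0.0026,-0.0148,0,0.1378,-0.025,0,0],[-0.0026,-0.0148,0,0.1378,-0.025,0,0],[-0.0026,-0.0148,0,0.1378,-0.025,0,0],[-0.0026,-0.0148,0,0.1378,-0.025,0,0],[-0.0026,-0.0148,0,0.1378,-0.025,0,0],[-0.0026,-0.0148,0,0.1378,-0.025,0,0]]}}

```text
t: 25.9
eef_pos: [0.5285, -0.2709, 0.3119]
tool_rot: [-0.221, 0.721, 0.6, 0.265]
contact_force: [0.5, 1.1, -0.3]
gripper_width: 0.001
grasp_force: 0.0
```

Call:
{"fn": "jog_arm", "kwargs": {"deltas": [[0,0,0,0,0,0,0],[0,0,0,0,0,0,0]]}}

```text
t: 26.1
eef_pos: [0.5277, -0.2711, 0.3099]
tool_rot: [-0.221, 0.724, 0.599, 0.261]
contact_force: [0.9, 0.1, 1.5]
gripper_width: 0.003
grasp_force: 0.0
```

```bash
python3 - <<'E'
from h import *
o=bot.get_obs();print(o['t'],o['q'].round(2),R.from_quat(o['tool_rot'],scalar_first=True).as_matrix().round(3),o['eef_pos'],o['contact_force'])
E
```

```text
26.1 [ 0.29  0.55  0.58  1.56 -0.8   1.65  0.84] [[ 0.145  0.983  0.113]
 [ 0.752 -0.184  0.633]
 [ 0.643 -0.006 -0.766]] [ 0.52774859 -0.27111601  0.30991438] [0.90512384 0.11580877 1.5067204 ]
```

Call:
{"fn": "jog_arm", "kwargs": {"deltas": [[0.0008,0.0026,-0.02,0,0,0,0],[0,0,-0.02,0,0,0,0],[0,0,-0.017,0,0,0,0],[0,0,-0.011,0,0,0,0],[-0.0005,-0.003,-0.005,0,0,0,0],[-0.0005,-0.003,-0.005,0,0,0,0],[-0.0005,-0.002,-0.005,0,0,0,0],[-0.0005,-0.002,-0.006,0,0,0,0],[0,0,0,0,0,0,0]]}}

```text
t: 27.0
eef_pos: [0.5272, -0.2779, 0.2224]
tool_rot: [-0.22, 0.723, 0.601, 0.262]
contact_force: [0.1, 0.6, 1.2]
gripper_width: -0.003
grasp_force: 0.2
```

Call:
{"fn": "jog_arm", "kwargs": {"deltas": [[0,-0.001,-0.006,0,0,0,0],[0,-0.001,-0.006,0,0,0,0],[0,0,-0.006,0,0,0,0],[0,0,-0.006,0,0,0,0],[0,0,0,0,0,0,0]]}}

```text
t: 27.5
eef_pos: [0.5271, -0.2789, 0.1976]
tool_rot: [-0.221, 0.722, 0.601, 0.262]
contact_force: [-0.1, -0.5, 0.8]
gripper_width: -0.002
grasp_force: 0.2
```

Call:
{"fn": "jog_arm", "kwargs": {"deltas": [[0.0002,0.001,-0.006,0,0,0,0],[0.0003,0.002,-0.006,0,0,0,0],[0.0003,0.002,-0.005,0,0,0,0],[0.0003,0.002,-0.005,0,0,0,0],[-0.0003,-0.0015,-0.005,0,0,0,0],[-0.0003,-0.0015,-0.005,0,0,0,0],[-0.0002,-0.001,-0.005,0,0,0,0],[0,0,0,0,0,0,0]]}}

```text
t: 28.3
eef_pos: [0.5274, -0.2762, 0.1609]
tool_rot: [-0.221, 0.722, 0.601, 0.262]
contact_force: [0.7, -0.1, 0.6]
gripper_width: 0.002
grasp_force: 0.3
```

Call:
{"fn": "jog_arm", "kwargs": {"deltas": [[0.0003,0.002,-0.002,0,0,0,0],[0.0004,0.003,-0.003,0,0,0,0],[0.0006,0.003,-0.003,0,0,0,0],[0.0006,0.003,-0.002,0,0,0,0],[0.0004,0.002,-0.001,0,0,0,0],[0,0,0,0,0,0,0]]}}

```text
t: 28.9
eef_pos: [0.53, -0.2625, 0.1506]
tool_rot: [-0.221, 0.722, 0.601, 0.262]
contact_force: [-0.8, -1.4, 0.2]
gripper_width: 0.0
grasp_force: 0.6
```

Call:
{"fn": "jog_arm", "kwargs": {"deltas": [[0.0002,0.001,-0.0007,0,0,0,0],[0.0002,0.001,-0.0007,0,0,0,0],[0.0002,0.001,-0.0005,0,0,0,0],[0.0002,0.001,-0.0005,0,0,0,0],[0,0,0,0,0,0,0]]}}

```text
t: 29.4
eef_pos: [0.5309, -0.2589, 0.1485]
tool_rot: [-0.22, 0.722, 0.601, 0.262]
contact_force: [-0.5, -1.0, 1.0]
gripper_width: 0.001
grasp_force: 0.9
```

Call:
{"fn": "jog_arm", "kwargs": {"deltas": [[0.0002,0.001,-0.0005,0,0,0,0],[0.0002,0.001,-0.0004,0,0,0,0],[0,0,0,0,0,0,0]]}}

```text
t: 29.7
eef_pos: [0.5313, -0.2569, 0.1475]
tool_rot: [-0.22, 0.722, 0.601, 0.262]
contact_force: [-0.6, -1.5, 1.0]
gripper_width: -0.002
grasp_force: 1.0
```

Call:
{"fn": "jog_arm", "kwargs": {"deltas": [[0.0001,0.0007,-0.0003,0,0,0,0],[0,0,0,0,0,0,0]]}}

```text
t: 29.9
eef_pos: [0.5314, -0.2564, 0.1472]
tool_rot: [-0.22, 0.722, 0.601, 0.262]
contact_force: [-0.5, -1.8, 1.8]
gripper_width: 0.001
grasp_force: 1.0
```

Call:
{"fn": "jog_arm", "kwargs": {"deltas": [[0.0001,0.0007,-0.0002,0,0,0,0],[0,0,0,0,0,0,0]]}}

```text
t: 30.1
eef_pos: [0.5315, -0.2558, 0.147]
tool_rot: [-0.22, 0.722, 0.601, 0.262]
contact_force: [0.0, -2.1, 1.3]
gripper_width: -0.003
grasp_force: 1.1
```

Call:
{"fn": "jog_arm", "kwargs": {"deltas": [[0.0001,0.0007,-0.0002,0,0,0,0],[0.0001,0.0007,-0.0002,0,0,0,0],[0,0,0,0,0,0,0]]}}

```text
t: 30.4
eef_pos: [0.5317, -0.2543, 0.1465]
tool_rot: [-0.22, 0.722, 0.601, 0.262]
contact_force: [-0.3, -2.0, -0.5]
gripper_width: 0.006
grasp_force: 1.1
```

Call:
{"fn": "jog_arm", "kwargs": {"deltas": [[0.0001,0.0007,-0.0002,0,0,0,0],[0,0,0,0,0,0,0]]}}

```text
t: 30.6
eef_pos: [0.5318, -0.2537, 0.1463]
tool_rot: [-0.22, 0.722, 0.601, 0.262]
contact_force: [0.8, -2.3, -0.3]
gripper_width: 0.002
grasp_force: 1.2
```

Call:
{"fn": "jog_arm", "kwargs": {"deltas": [[0.0001,0.0007,-0.0002,0,0,0,0],[0,0,0,0,0,0,0]]}}

```text
t: 30.8
eef_pos: [0.5318, -0.2533, 0.1461]
tool_rot: [-0.22, 0.722, 0.601, 0.262]
contact_force: [-0.5, -3.8, 0.0]
gripper_width: -0.004
grasp_force: 1.5
```

Call:
{"fn": "jog_arm", "kwargs": {"deltas": [[0.0001,0.0006,-0.0002,0,0,0,0],[0,0,0,0,0,0,0]]}}

```text
t: 31.0
eef_pos: [0.5319, -0.2531, 0.146]
tool_rot: [-0.22, 0.722, 0.601, 0.262]
contact_force: [0.1, -5.3, 0.4]
gripper_width: -0.002
grasp_force: 2.3
```

The -y lever is also at its stop, at the mirrored position. I'll retreat and do a numeric check that the cap hasn't moved.

Call:
{"fn": "jog_arm", "kwargs": {"deltas": [[-0.001,-0.006,0,0,0,0,0],[-0.002,-0.012,0.002,0,0,0,0],[-0.002,-0.015,0.015,0,0,0,0],[0,0,0.03,0,0,0,0],[0,0,0.035,0,0,0,0],[0,0,0.035,0,0,0,0],[0,0,0.04,0,0,0,0],[0,0,0.03,0,0,0,0],[0,0,0.02,0,0,0,0],[0,0,0,0,0,0,0]]}}

```text
t: 32.0
eef_pos: [0.5272, -0.2864, 0.3557]
tool_rot: [-0.218, 0.722, 0.602, 0.263]
contact_force: [0.2, -0.4, 0.4]
gripper_width: 0.002
grasp_force: 0.0
```

```bash
python3 - <<'E'
from h import *
c=snap('scene','s4');a=load('s2')
u,v=proj(c,[.5407,-.2031,.23])[0].astype(int)
ga,gb=[cv2.cvtColor(i['img'],cv2.COLOR_RGB2GRAY) for i in(a,c)]
t=ga[v-8:v+8,u-12:u+12];r=cv2.matchTemplate(gb[v-14:v+14,u-18:u+18],t,cv2.TM_CCOEFF_NORMED);print('shift',np.subtract(cv2.minMaxLoc(r)[3],(6,6)),r.max())
A=np.array([.5407,-.2031]);y=np.array([.179,.984])
for s in(1,-1):
  for an in(.3,.5,-1.25):
    p=proj(c,np.r_[A+s*y*(.028+.067*np.cos(an)),.1975+.067*np.sin(an)])[0].astype(int)
    w=lambda g:g[p[1]-2:p[1]+3,p[0]-2:p[0]+3].mean(axis=(0,1)).round()
    print(s,an,p,'before',w(a['img']),'now',w(c['img']))
o=bot.get_obs();print(o['t'],o['eef_pos'],o['contact_force'])
E
```

```text
shift [0 0] 0.8717122
1 0.3 [286 202] before [208. 208. 211.] now [209. 207. 211.]
1 0.5 [286 197] before [187. 185. 190.] now [195. 182. 176.]
1 -1.25 [283 213] before [187. 197. 203.] now [222. 221. 226.]
-1 0.3 [267 157] before [181. 168. 160.] now [190. 136.  87.]
-1 0.5 [268 154] before [170. 170. 173.] now [184. 132.  84.]
-1 -1.25 [273 189] before [172. 170. 174.] now [163. 162. 164.]
32.05 [ 0.52689206 -0.28581552  0.35358957] [ 0.4683704   1.02983734 -0.86396128]
```

The cap shows no shift, the raised -y lever is gone from the picture, and a bright pad now sits where the lowered +y lever should be. I'll hand in.

```bash
python3 -c "
from station import bot
print(bot.hand_in())"
```

```text
the job is handed in; nothing more can be done
None
```

I handed the job in at about 32 s of the 72 s allowed: the cap is pushed fully home, both levers were swung down to their stops in turn, and the hand is clear. The hand-in returned no verdict; the lever stops were judged by force and the final check was by image numbers, not a viewed picture.

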